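# Warm the stone: turn up only the outer ring of a dough warmer's double knob

### The job

Set the round terracotta warming stone flat into the round recess of the grey dough warmer and let go of it. Then turn up the heat: turn the outer ring of the double knob clockwise, without forcing it, until you feel it come up against its stop, which lies somewhere near the red marker, and leave it there. The black timer knob in the middle of the ring must stay exactly as it is set, and the other things on the shelf stay where they are.

Things in the scene. Friction and masses are not known exactly. Their poses are not given: they have to be found in the camera images.
- stone_center (a point): Centre (half-way up) of the loose terracotta warming stone: a plain disc, 60 mm across and 30 mm high, about 0.17 kg, standing flat on the shelf to the left or the right of the warmer.
- stone: The same stone; origin at the centre of its underside, z up.
- recess (a point): Centre of the floor of the round recess on the warmer's top, 45 mm above the shelf. An aluminium rim 8 mm high, 66 mm inside and 80 mm outside diameter, surrounds it; the stone stands in it with 3 mm of play all round. The axes are those of the warmer.
- warmer: Grey dough warmer fixed to the shelf, a flat case 180 mm (x) by 330 mm (y) by 45 mm high; origin at the centre of its underside. In its own frame the recess lies at (0, +78) mm and the double knob at (0, -90) mm. Its yaw differs from start to start (up to about 17 degrees).
- knob_axis (a point): Point on the vertical axis of the double knob, 21 mm above the warmer's top, half-way up the part of the outer ring that is gripped.
- heat_ring: Grey ribbed outer ring of the double knob (heat); origin on the axis at the warmer's top, z up, x pointing to its white pointer line. A flat skirt 84 mm across from 0 to 8 mm above the warmer's top, then the round grip 56 mm across from 8 to 34 mm. It turns clockwise from above to go hotter, and stays where it is left; friction about 0.15 N m all the way, rising only at the stop. From the start it must go about 0.65 to 2.35 rad. It does not move sideways or up.
- ring_pointer (a point): Outer end of the white pointer line on the ring's skirt, 40 mm from the axis, 8 mm above the warmer's top.
- timer_knob: Black inner knob (timer), free to turn by itself about the same axis with very little friction; origin on the axis 35 mm above the warmer's top, x along its bar towards the yellow line. A disc 36 mm across, 6 mm high, with a bar 42 x 13 mm on it up to 58 mm above the warmer's top. The fingers pass it outside when they grip the ring below.
- timer_tip (a point): Point at the yellow-line end of the timer knob's bar, 20 mm from the axis, on top.
- limit: Tight carrier of the red marker and of the hidden end stop; origin on the knob axis at the warmer's top, x pointing to the marker. The ring meets the stop when its pointer is within 0.22 rad (13 degrees) before or after the marker; where exactly can only be felt. The stop's rubber buffer acts 34 mm from the axis: 6 N per mm, 0.07 N m per 0.01 rad; over 15 N (0.5 N m above friction) damages it.
- red_marker (a point): Centre of the top of the red marker, 54 mm from the axis, 4 mm above the warmer's top.
- jar_small: Bystander: closed glass jar, 60 mm across, 95 mm high, metal lid; it stands on the side of the warmer where the stone is not. Origin at the centre of its underside.
- jar_tall: Bystander: closed amber glass jar, 80 mm across, 150 mm high, beyond the warmer; origin at the centre of its underside.
- dough_box: Bystander: clear round dough rising container with green lid, 124 mm across, 124 mm high, beyond the warmer; origin at the centre of its underside.
- thermometer: Bystander: steel dial thermometer lying on the shelf beyond the warmer, 180 mm long, 12 mm high.
- scraper: Bystander: bamboo dough scraper lying on the shelf on the robot's side of the warmer, 75 x 110 x 12 mm.
- bowl: Bystander: blue bowl, 120 mm across, 50 mm high, at the right; origin at the centre of its underside.
There are look-alikes about, which are no part of the job. What is meant by the stone is not blue, and is the smaller of those in its own colour.

How it is judged (in metres and radians):
On the way, in this order (a step that is already met when the one before it is completed fails the run):
1. the stone stands flat in the recess, let go (horizontal distance between stone_center and recess below 0.006 m and z of stone_center in the frame of recess between 0.012 and 0.018 m and angle between stone_center's own z axis and vertical below 0.08 rad and contact force between the fingers and stone below 0.2 N), for 0.3 s.
2. the outer ring is turned up against its hidden stop (at least 1 N on the stop) (contact force between heat_ring and limit above 1 N), for 0.1 s.
At the end, for the whole second after the job is handed in: The stone stands flat in the recess (centre within 6 mm, on the floor, let go, at rest), the ring rests at its stop (within about 2.5 mm, 4 degrees), and the timer knob stands as at the start (its tip within 2 mm) (all of step 1 and distance between heat_ring_c0 and buffer_c0 below 0.0105 m and angular speed of heat_ring below 0.05 rad/s and distance of timer_tip from where it was at the start of the episode below 0.002 m and linear speed of stone below 0.02 m/s); the robot touches nothing.
It fails at once if the timer knob is turned (its tip moves more than 2 mm) (distance of timer_tip from where it was at the start of the episode above 0.002 m).
It fails at once if the ring is forced against its stop with more than 15 N (contact force between heat_ring and limit above 15 N).
It fails at once if the red marker is shifted more than 3 mm (distance of red_marker from where it was at the start of the episode above 0.003 m).
It fails at once if another thing on the shelf (jar, dough container, thermometer, scraper, bowl) is moved more than 20 mm (distance of any of jar_small, jar_tall, dough_box, thermometer, scraper, bowl from where it was at the start of the episode above 0.02 m).
It also fails if it takes over 69 s, if anything falls off the work surface, if the arm or the gripper's body presses on something with over 40 N, if the wrist force passes 120 N, or if a joint passes its speed limit or range.

### The arm

A 6-joint arm with a two-finger parallel gripper is mounted at the origin on the work surface. World frame = base frame: x ahead of the robot, y to its left, z up, the work surface at z = 0. Lengths are in mm, angles in rad, forces in N, time in s.
With the tool pointing down it reaches from about 350 to 875 mm from the base axis. Payload 4.2 kg.
Tool frame: the origin (TCP) lies between the finger pads; the fingertips stand 19 mm ahead of it and the grasp point (between the pads) is the TCP; y points along the fingers, z is the direction in which the jaws open and shut, and the axes are right-handed (so a half turn about y gives the same grasp; the last joint's range is limited). The gripper opens to 85 mm and grips with 20 to 120 N. Pads are 22 mm wide; open, the fingers measure 114 mm over their backs; the gripper's body (76 mm by 85 mm) begins 54 mm behind the grasp point. The pads swing forward as they close: fully open they stand 13 mm farther back than shut.
Start: joints at [-1.032, 0.385, 0.008, 0, -1.194, -0.259], TCP at [172.618, -600.668, 250.312] pointing down, gripper open.
Joint ranges: [-3.14, 3.14], [-1.21, 2.06], [-1.07, 1.41], [-3.16, 2.05], [-2.99, -0.16], [-3.1, 3.1]. Speed limits (rad/s): [2.79, 2.79, 3.14, 3.14, 3.14, 3.14].

### API

Orientations are given as a unit quaternion [x, y, z, w].
In Python, from bench import arm gives the robot as it stands.
- The arm moves only by the shell command python3 -m inch 'ROWS'. ROWS is JSON, a list of rows, each a list of 7 numbers: the opening, from 0 (shut) to 1 (fully open), then the shift along the tool's x, y, z in cm, then the turn, a rotation vector about the tool's x, y, z in degrees. A call has 1 to 20 rows; each row is the pose to reach, as a shift and turn from the pose commanded when the call began, along the tool's axes at that moment; what a row does not reach only later rows make up. A row lasts 1/12 s, in which the tool goes at most 41.7 mm and 7.16 degrees, less where a joint would pass 70% of its speed; a pose out of reach is approached as far as the arm can. A call with a gripper value outside its range is refused whole. The fingers move at their own pace and stop on an object; the grip force is fixed at half the most. Time passes only in rows, so rows that repeat a pose let the fingers close. It gives the time, the measured TCP pose, the force and the opening at its end, in the units of the state.
- arm.read_state(): the state, without advancing time (a new reading comes with each control period).
- arm.get_image(name): name is "scene" or "top"; returns the picture (480x640x3 uint8, red, green, blue); there is no depth.
- arm.camera_params(name): a dict with "fx", "fy", "cx", "cy" (pixels), "rvec" (rotation vector, rad) and "tvec" (3), from world to camera coordinates, as OpenCV has them. Camera axes: x right, y down, z forward; pixel columns grow to the right and rows downward; lengths in mm; the calibration is good to about 2 mm. A picture is of the moment at which its call begins. camera_params takes no time and is no camera call.
- arm.job_done(): hands the job in, once; it reports no verdict.
Trained networks look in the newest picture that a camera, given by its name, has taken for a name from the list of things; names that differ only in an ending like _2 or _b are one class to them, and where a whole thing is asked for, a point or a joint stands for the part that bears it (a point fixed in the world has none). Each returns a list of dicts, best first, with "conf" (0 to 1); they miss things now and then, are a little off and sometimes report something else, mostly with a low value. They report only what shows in the picture. A call takes as long as a camera call. They do not tell look-alikes from the thing itself.
- arm.masks_of(label, camera): "mask" (480x640 bool, what is visible of it) and "extent" ([left, top, width, height] in pixels, round what is visible of it).
The state is a dict: "clock": time; "joints": joint angles; "joint_vel": joint speeds; "joint_efforts": joint torques, N m; "position": TCP position; "ee_rot": TCP orientation; "contact_force": force on the tool from outside, world axes, zero at the start; "wrist_torque": the same for the moment, N m; "gripper_width": finger opening in mm.
Only numpy, scipy, OpenCV 4.12 (cv2) and the standard library are available. Lean on these libraries where they do the work, as an engineer would, in place of code of your own. Each camera call takes 0.05 s, during which the arm holds its last target.

## Working session

There is one attempt and no reset: what is moved stays moved. The work goes in short steps, Python scripts to look and compute and a shell command to move; the robot and the scene stay as the last step left them, time stands still between calls to the robot, and variables do not carry over. Pictures are saved under pics/ and viewed, and the job is handed in when it is done.

```bash
ls; mkdir -p pics
python3 - <<'E'
from bench import arm
import cv2
for n in ("scene","top"):
    im=arm.get_image(n); cv2.imwrite(f"pics/{n}0.png",im[:,:,::-1]); print(n,arm.camera_params(n))
print(arm.read_state())
E
```

```text
pics
scene {'fx': 593.0872181173821, 'fy': 593.0872181173821, 'cx': 328.0908582780065, 'cy': 244.34781436873143, 'rvec': array([ 2.21849605,  1.08292849, -0.42848217]), 'tvec': array([-250.25761181, -283.91386656, 1930.62692317])}
top {'fx': 452.47746951421414, 'fy': 452.47746951421414, 'cx': 322.1784420564397, 'cy': 237.9973021356453, 'rvec': array([ 2.20269351, -2.16132709,  0.05815543]), 'tvec': array([ -88.1266149 ,  536.76400568, 1012.08769459])}
{'clock': 0.1, 'joints': array([-1.03241772e+00,  3.85527257e-01,  6.73274315e-03, -4.13480861e-04,
       -1.19402347e+00, -2.58603763e-01]), 'joint_vel': array([-8.88879968e-04, -2.78647878e-03,  2.83863654e-03,  1.98092004e-03,
        4.44382745e-05,  4.57702475e-04]), 'joint_efforts': array([ 1.20275795e-04, -3.93318808e+01,  1.88929546e+01,  4.19797316e+00,
       -2.64006616e-03, -1.70574914e-06]), 'position': array([ 172.46186469, -600.21778077,  249.29376356]), 'ee_rot': array([-0.69949521, -0.09838749,  0.09869172,  0.70091818]), 'contact_force': array([-0.23580533, -0.83538281,  0.03788269]), 'wrist_torque': array([-0.04125028, -0.01378171, -0.01530488]), 'gripper_width': 85.28477684638386}
```

View pics/scene0.png

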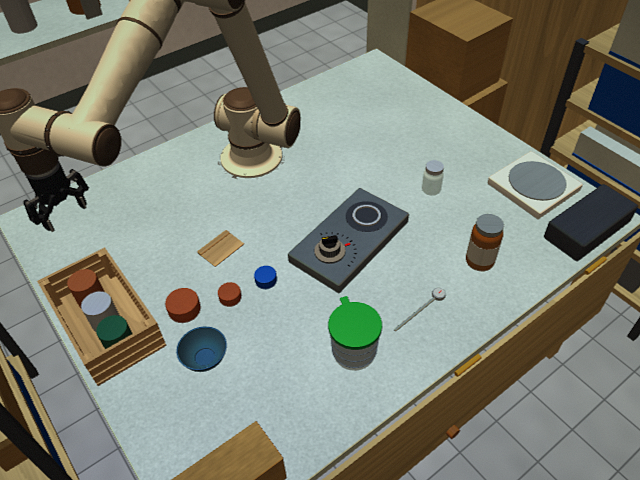

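View pics/top0.png

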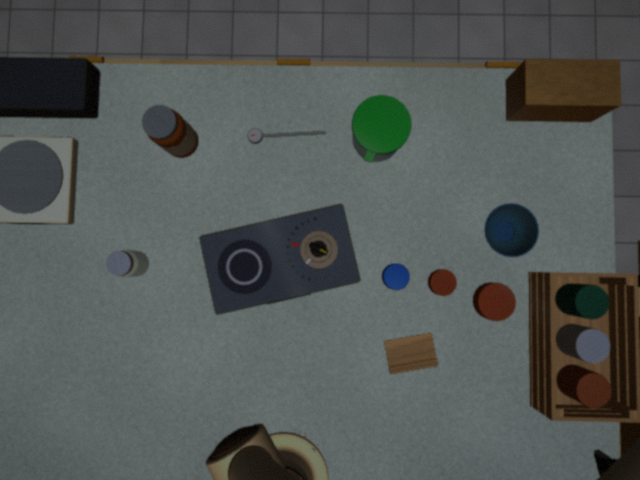

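The scene shows these stone candidates in the top view: blue disc (396,277), small terracotta disc (442,282), larger terracotta disc (495,301), and a terracotta pot in the crate (593,390). The small terracotta one at (442,282) fits, since it isn't blue and is the smaller of its colour. I'll confirm with a crop and measurements.

```bash
cat > h.py <<'E'
import numpy as np, cv2
from bench import arm
def cam(n):
    p=arm.camera_params(n); K=np.array([[p['fx'],0,p['cx']],[0,p['fy'],p['cy']],[0,0,1.]]); R=cv2.Rodrigues(p['rvec'])[0]; return K,R,np.asarray(p['tvec'],float)
def back(n,uv,z):
    K,R,t=cam(n); d=R.T@np.linalg.inv(K)@np.array([uv[0],uv[1],1.]); c=-R.T@t
    return c+d*(z-c[2])/d[2]
def proj(n,P):
    K,R,t=cam(n); q=(np.atleast_2d(P)@R.T+t)@K.T; return q[:,:2]/q[:,2:]
E
python3 - <<'E'
from h import *
ims={}
for c in ("top","scene"):
    ims[c]=arm.get_image(c)
    for l in ("stone","warmer","heat_ring","timer_knob","limit","recess","jar_small"):
        r=arm.masks_of(l,c)
        for d in r[:4]:
            m=d['mask']; ys,xs=np.nonzero(m)
            print(c,l,round(d['conf'],2),d['extent'],m.sum(),xs.mean().round(1),ys.mean().round(1))
im=ims['top']
a=cv2.resize(im[250:330,370:530],None,fx=5,fy=5,interpolation=cv2.INTER_CUBIC); cv2.imwrite('pics/stone.png',a[:,:,::-1])
a=cv2.resize(im[195:325,190:370],None,fx=4.4,fy=4.4,interpolation=cv2.INTER_CUBIC); cv2.imwrite('pics/warm.png',a[:,:,::-1])
a=cv2.resize(ims['scene'][180:300,280:420],None,fx=5,fy=5,interpolation=cv2.INTER_CUBIC); cv2.imwrite('pics/warms.png',a[:,:,::-1])
E
```

```text
top stone 0.89 [476.0, 281.5, 41.4, 38.4] 1362 494.3 300.6
top stone 0.62 [382.7, 261.7, 26.3, 25.9] 562 395.7 275.3
top stone 0.59 [430.5, 266.4, 24.8, 29.9] 651 442.3 281.9
top warmer 0.58 [201.4, 203.4, 158.7, 110.9] 12140 279.2 258.4
top heat_ring 0.92 [300.5, 232.7, 35.4, 34.7] 924 318.7 248.9
top heat_ring 0.53 [426.0, 271.5, 31.5, 24.9] 629 441.8 281.4
top heat_ring 0.45 [202.5, 206.7, 157.7, 106.4] 11941 279.6 258.3
top timer_knob 0.79 [312.2, 239.2, 15.3, 16.2] 268 318.3 248.2
top limit 0.53 [300.6, 227.6, 33.6, 39.5] 930 318.9 248.6
top recess 0.94 [200.6, 202.1, 160.0, 111.4] 12148 279.4 258.3
top recess 0.43 [309.6, 240.8, 15.1, 13.9] 227 318.2 248.1
top jar_small 0.96 [107.2, 248.1, 38.3, 30.5] 987 127.4 262.8
scene stone 0.91 [255.9, 266.3, 23.4, 18.5] 393 265.5 277.3
scene stone 0.83 [163.9, 288.6, 35.5, 36.0] 964 183.1 304.8
scene warmer 0.8 [287.8, 190.0, 120.2, 102.5] 6414 348.3 239.5
scene heat_ring 0.64 [316.9, 243.1, 26.2, 20.3] 490 330.2 252.6
scene timer_knob 0.59 [319.5, 234.3, 16.4, 16.5] 169 329.7 240.9
scene recess 0.7 [289.7, 190.2, 117.5, 101.1] 6442 348.0 239.4
scene jar_small 0.75 [424.1, 159.8, 18.4, 39.6] 650 432.9 177.8
```

```bash
ls pics
```

```text
scene0.png
stone.png
top0.png
warm.png
warms.png
```

View pics/stone.png

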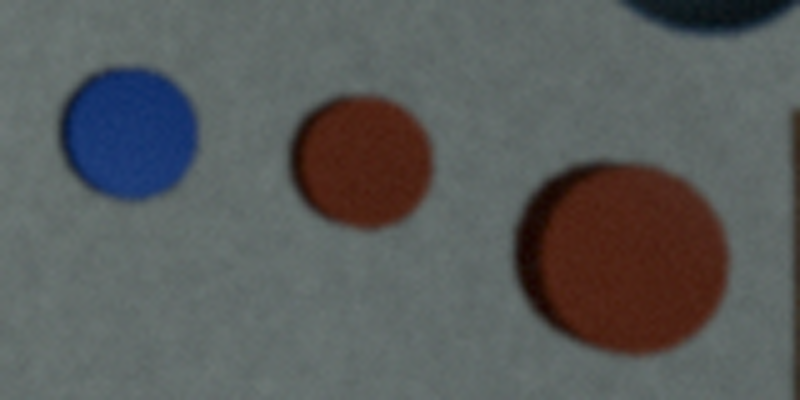

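View pics/warm.png

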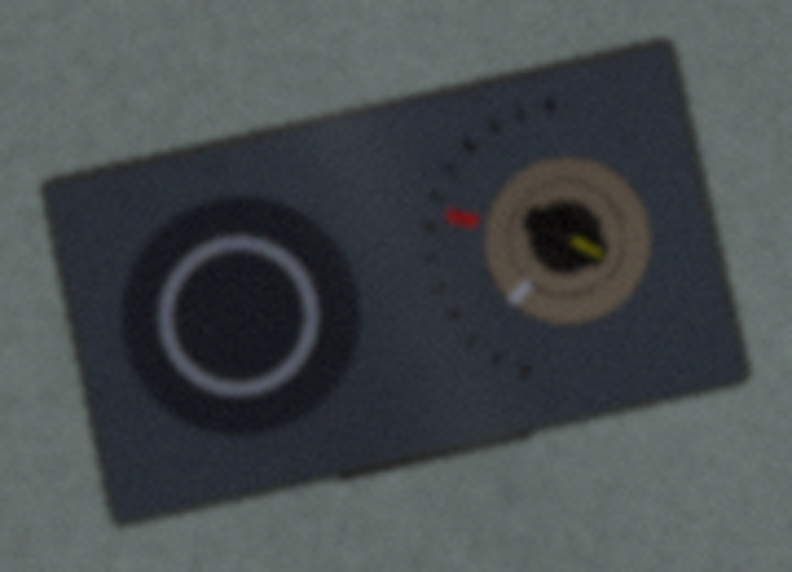

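View pics/warms.png

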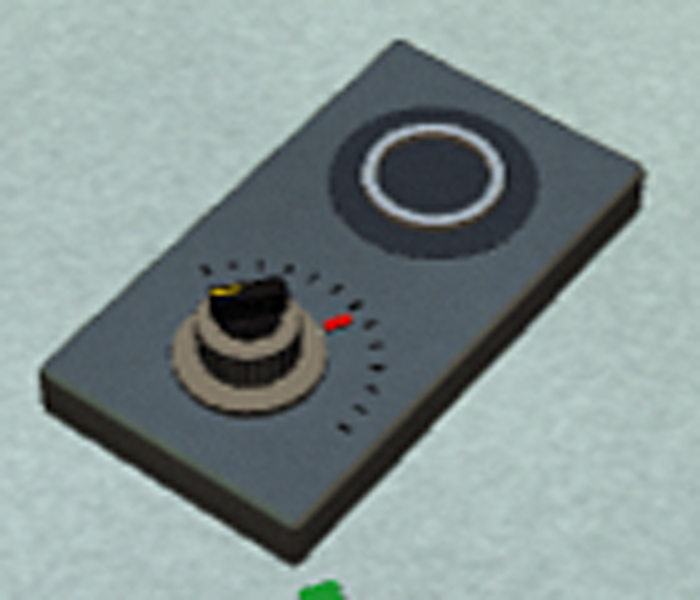

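```bash
cat > meas.py <<'E'
from h import *
im=arm.get_image('top').astype(int); sc=arm.get_image('scene').astype(int)
def seg(im,cond,roi):
    x0,y0,x1,y1=roi; m=np.zeros(im.shape[:2],np.uint8); m[y0:y1,x0:x1]=cond(im)[y0:y1,x0:x1]; 
    n,l,s,c=cv2.connectedComponentsWithStats(m); k=1+np.argmax(s[1:,4]); return l==k
def info(n,cond,roi,z,name):
    src=im if n=='top' else sc
    m=seg(src,cond,roi); cs,_=cv2.findContours(m.astype(np.uint8),cv2.RETR_EXTERNAL,cv2.CHAIN_APPROX_NONE)
    c=max(cs,key=len); h=cv2.convexHull(c)
    pts=np.array([back(n,p[0],z)[:2] for p in c],np.float32)
    (cx,cy),r=cv2.minEnclosingCircle(pts)
    e=cv2.fitEllipse(pts) if len(pts)>5 else None
    print(n,name,m.sum(),'circ',round(cx,1),round(cy,1),round(r,1),'ell',np.round(e[0],1),np.round(e[1],1)); return pts,m
terr=lambda a:((a[...,0]>a[...,1]*1.8)&(a[...,0]>50))
info('top',terr,(425,260,462,300),30,'stone')
info('top',terr,(470,275,520,325),45,'bigstone')
info('scene',terr,(214,278,246,310),15,'stone@15')
info('top',lambda a:(a.sum(2)>250),(220,240,270,290),53,'rim')
info('top',lambda a:(a[...,0]>a[...,2]+10),(298,225,340,272),53,'skirt')
red=lambda a:((a[...,0]>a[...,1]*2.2)&(a[...,0]>70))
try: info('top',red,(285,235,304,255),49,'red')
except Exception as e: print(e)
E
python3 meas.py
python3 - <<'E'
from h import *
im=arm.get_image('top')
m=arm.masks_of('warmer','top')[0]['mask'].astype(np.uint8)
cs,_=cv2.findContours(m,cv2.RETR_EXTERNAL,cv2.CHAIN_APPROX_NONE); c=max(cs,key=len)
pts=np.array([back('top',p[0],45)[:2] for p in c],np.float32); print('rect',cv2.minAreaRect(pts))
rc=back('top',(244.3,266.6),53);k=back('top',(319.1,249.8),53);p=back('top',(307.,262.7),53);r=back('top',(295.2,244.5),49)
print(rc,k,p,r)
a=lambda v:np.degrees(np.arctan2(v[1],v[0]))
print('yaw from knob->recess',a(rc-k)-90,np.linalg.norm((rc-k)[:2]),'pointer',a(p-k),np.linalg.norm((p-k)[:2]),'red',a(r-k),np.linalg.norm((r-k)[:2]))
E
```

```text
top stone 499 circ 444.4 -347.6 28.1 ell [ 444.3 -347.4] [52.9 55. ]
top bigstone 1048 circ 405.2 -459.8 40.0 ell [ 404.6 -459.7] [76.5 78.2]
scene stone@15 414 circ 440.6 -349.9 37.6 ell [ 439.9 -349.9] [55.3 74.8]
top rim 147 circ 470.9 92.3 37.9 ell [470.6  92.4] [73.3 73.7]
top skirt 859 circ 510.9 -70.8 40.9 ell [512.1 -71.5] [76.4 79.9]
top red 20 circ 520.8 -17.6 7.8 ell [521.4 -18.2] [ 5.9 15. ]
rect ((491.0985412597656, 15.150848388671875), (185.4509735107422, 331.28570556640625), 14.563745498657227)
[470.04088591  90.95686252  53.        ] [509.94309848 -72.15566567  53.        ] [481.2090107  -46.23860047  53.        ] [520.78728102 -19.18622921  49.        ]
yaw from knob->recess 13.746298255431824 167.92225409915324 pointer 137.95072980245297 38.69550450971754 red 78.42998026174017 54.068082030371016
```

```bash
cat > fit.py <<'E'
from h import *
from scipy.optimize import least_squares
import meas as M
th=np.linspace(0,2*np.pi,90,endpoint=False)
def disc(c,r,z0,z1): 
    return np.vstack([np.c_[c[0]+r*np.cos(th),c[1]+r*np.sin(th),np.full(90,z)] for z in (z0,z1)])
def sil(n,P):
    S=16; h=cv2.convexHull((proj(n,P)*S).astype(np.float32)).reshape(-1,2)/S
    m=cv2.moments(h.astype(np.float32).reshape(-1,1,2)); return np.array([m['m10']/m['m00'],m['m01']/m['m00']]),m['m00']
def fitdisc(n,cond,roi,r,z0,z1):
    m=M.seg(M.im if n=='top' else M.sc,cond,roi); ys,xs=np.nonzero(m); c=np.array([xs.mean(),ys.mean()])
    s=least_squares(lambda q:sil(n,disc(q,r,z0,z1))[0]-c,back(n,c,(z0+z1)/2)[:2]).x
    print(n,s.round(1),'area',m.sum(),sil(n,disc(s,r,z0,z1))[1].round()); return s
t2=lambda a:(a[...,0]>a[...,1]*1.45)&(a[...,0]>25)
fitdisc('top',t2,(425,260,462,300),30,0,30)
fitdisc('scene',t2,(214,276,248,312),30,0,30)
# scene rim: bright ring
m=M.seg(M.sc,lambda a:a.sum(2)>330,(345,198,390,232)); ys,xs=np.nonzero(m); print('rim px',m.sum(),xs.min(),xs.max(),ys.min(),ys.max())
h=cv2.convexHull(np.c_[xs,ys].astype(np.int32)); e=cv2.fitEllipse(h); print(e, back('scene',e[0],52))
E
python3 fit.py
python3 - <<'E'
from h import *
# whole-model overlay in scene & top
import cv2
y=np.radians(13.75); R=np.array([[np.cos(y),-np.sin(y)],[np.sin(y),np.cos(y)]])
k=np.array([509.9,-72.2]); o=k-R@[0,-90]; print('origin',o,'recess',o+R@[0,78])
th=np.linspace(0,2*np.pi,60)
for n in('top','scene'):
    im=cv2.resize(arm.get_image(n)[:,:,::-1],None,fx=4,fy=4,interpolation=cv2.INTER_CUBIC)
    def dr(P,col):
        cv2.polylines(im,[np.round(proj(n,P)*4+1.5).astype(np.int32)],True,col,1)
    c=lambda p,r,z:np.c_[p[0]+r*np.cos(th),p[1]+r*np.sin(th),0*th+z]
    dr(np.c_[[o+R@v for v in([90,165],[-90,165],[-90,-165],[90,-165])],[45]*4],(0,255,0))
    rc=o+R@[0,78]
    dr(c(rc,40,53),(0,255,255));dr(c(rc,33,53),(0,255,255));dr(c(k,42,53),(255,0,255));dr(c(k,28,79),(255,0,255))
    b=(190,195,370,325) if n=='top' else (280,180,420,300)
    cv2.imwrite(f'pics/ov_{n}.png',im[b[1]*4:b[3]*4,b[0]*4:b[2]*4])
E
```

```text
top stone 498 circ 444.4 -347.6 28.1 ell [ 444.3 -347.4] [53.1 54.7]
top bigstone 1048 circ 404.6 -459.4 40.4 ell [ 404.5 -459.8] [76.8 78. ]
scene stone@15 415 circ 440.6 -349.9 37.6 ell [ 440.  -349.9] [55.4 74.9]
top rim 137 circ 470.7 91.9 37.8 ell [470.6  92.4] [72.3 72.7]
top skirt 861 circ 511.2 -70.8 40.8 ell [512.1 -71.5] [76.3 80. ]
top red 21 circ 520.8 -17.6 7.8 ell [521.2 -18.7] [ 5.9 16. ]
origin [488.50826969  15.22078628] recess [469.96877009  90.98546773]Traceback (most recent call last):
  File "fit.py", line 15, in <module>
    fitdisc('top',t2,(425,260,462,300),30,0,30)
    ~~~~~~~^^^^^^^^^^^^^^^^^^^^^^^^^^^^^^^^^^^^
  File "fit.py", line 13, in fitdisc
    print(n,s.round(1),'area',m.sum(),sil(n,disc(s,r,z0,z1))[1].round()); return s
                                      ^^^^^^^^^^^^^^^^^^^^^^^^^^^^^^^
AttributeError: 'float' object has no attribute 'round'
```

```bash
sed -i "s/sil(n,disc(s,r,z0,z1))\[1\].round()/sil(n,disc(s,r,z0,z1))[1]/" fit.py; python3 fit.py | tail -5
```

```text
top red 20 circ 521.9 -18.7 7.0 ell [521.2 -19.1] [ 6.  14.7]
top [ 444.2 -349.9] area 554 649.0119277355261
scene [ 440.8 -349.3] area 436 497.7576943200547
rim px 146 352 380 205 224
((366.1352844238281, 214.29505920410156), (19.85074234008789, 28.202821731567383), 91.89055633544922) [468.7532865   91.93178976  52.        ]
```

View pics/ov_top.png

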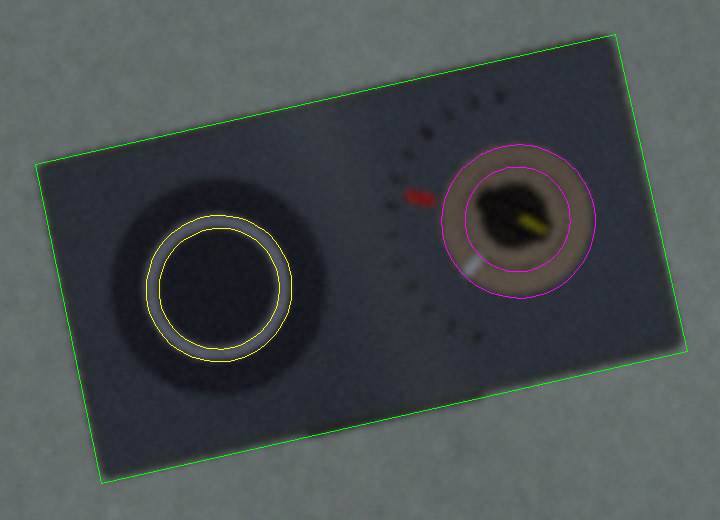

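View pics/ov_scene.png

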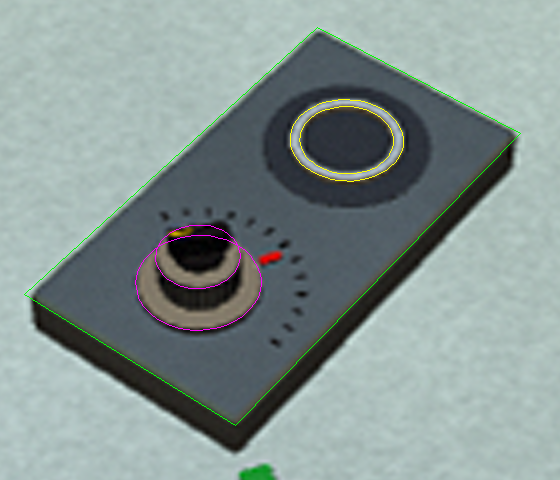

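Both views fit one model of the warmer: origin (488.5, 15.2), yaw 13.75°, recess about (470, 91) and knob about (510, -72). The overlay outlines lie on the edges. In the stone crop, the small terracotta disc sits at crop (363,162), which is pixel (442.6,282.4). It measures about 55-60 mm, against about 78 mm for the larger one, so it is the stone, at about (443, -348.5).

```bash
cat > go.py <<'E'
# usage: go.py x y z [yawdeg turn cw about tool y]
import sys; from h import *
from scipy.spatial.transform import Rotation as Ro
s=arm.read_state(); R=Ro.from_quat(s['ee_rot']).as_matrix(); p=s['position']
t=np.array(list(map(float,sys.argv[1:4])))
print('clock',s['clock'],'p',p.round(1),'shift cm',(R.T@(t-p)/10).round(2))
# straightening: rotation making y down keeping jaw heading
z=R[:,2].copy(); z[2]=0; z/=np.linalg.norm(z); y=np.array([0,0,-1.]); D=np.c_[np.cross(y,z),y,z]
print('straighten rotvec deg',np.degrees(Ro.from_matrix(R.T@D).as_rotvec()).round(2),'jaw heading',np.degrees(np.arctan2(z[1],z[0])).round(1))
print('force',s['contact_force'].round(2),'torque',s['wrist_torque'].round(3),'w',round(s['gripper_width'],1),'J',s['joints'].round(2))
E
python3 go.py 443 -348.5 120
```

```text
clock 1.4 p [ 172.6 -600.7  250.3] shift cm [32.95 13.03 16.77]
straighten rotvec deg [-0. -0.  0.] jaw heading 106.0
force [ 0.56 -0.1  -0.73] torque [ 0.041 -0.024  0.068] w 85.8 J [-1.03  0.38  0.01 -0.   -1.19 -0.26]
```

```bash
python3 -m inch '[[1,32.95,0,16.77,0,0,0],[1,32.95,0,16.77,0,0,0],[1,32.95,0,16.77,0,0,0],[1,32.95,0,16.77,0,0,0],[1,32.95,0,16.77,0,0,0],[1,32.95,0,16.77,0,0,0],[1,32.95,0,16.77,0,0,0],[1,32.95,0,16.77,0,0,0],[1,32.95,0,16.77,0,0,0],[1,32.95,13,16.77,0,0,0],[1,32.95,13,16.77,0,0,0],[1,32.95,13,16.77,0,0,0],[1,32.95,13,16.77,0,0,0],[1,32.95,13,16.77,0,0,0]]'; python3 go.py 443 -348.5 28
python3 - <<'E'
from h import *
im=arm.get_image('top'); sc=arm.get_image('scene')
a=cv2.resize(im[230:330,370:530],None,fx=4,fy=4); b=cv2.resize(sc[200:330,160:320],None,fx=4,fy=4)
cv2.imwrite('pics/pre.png',np.vstack([a])[:,:,::-1]); cv2.imwrite('pics/pres.png',b[:,:,::-1])
E
```

```text
clock: 2.57
position: [441.7, -348.0, 118.2]
ee_rot: [-0.699, -0.097, 0.101, 0.701]
contact_force: [0.8, -0.8, -0.2]
gripper_width: 85.6
clock 2.5667 p [ 441.7 -348.   118.2] shift cm [ 0.16  9.02 -0.12]
straighten rotvec deg [-0.21  0.   -0.3 ] jaw heading 106.0
force [ 0.79 -0.81 -0.18] torque [-0.038 -0.07   0.003] w 85.6 J [-0.38  0.41 -0.32  0.   -0.85 -0.91]
```

View pics/pre.png

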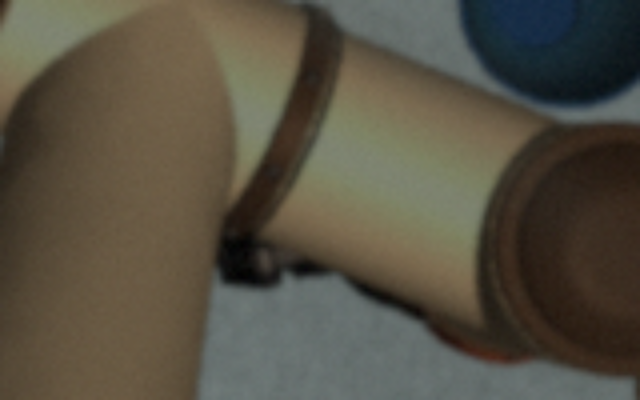

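View pics/pres.png

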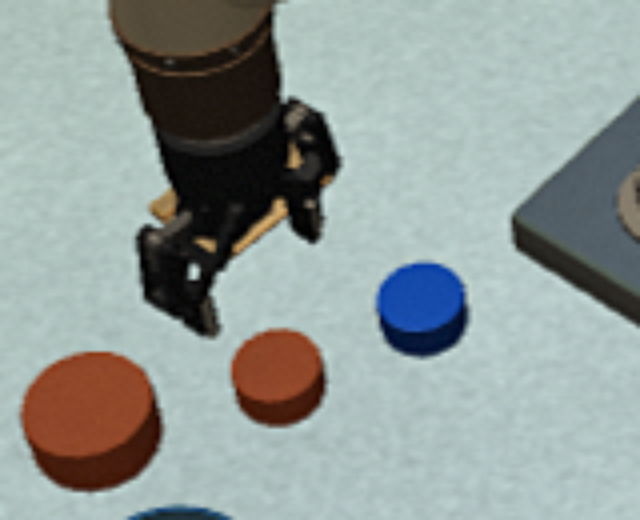

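The crops show the gripper above and astride the stone (crop (279,375)), clear of the blue and large discs.

```bash
python3 -m inch '[[1,0.1,4,0,0,0,0],[1,0.1,7,0,0,0,0],[1,0.1,9,0,0,0,0],[1,0.1,9.1,0,0,0,0],[1,0.1,9.1,0,0,0,0]]'; python3 go.py 443 -348.5 28;  python3 - <<'E'
from h import *
sc=arm.get_image('scene')
cv2.imwrite('pics/d1.png',cv2.resize(sc[230:330,170:310],None,fx=5,fy=5)[:,:,::-1])
E
```

```text
clock: 3.08
position: [445.3, -349.2, 31.1]
ee_rot: [0.701, 0.099, -0.098, -0.7]
contact_force: [0.3, 0.4, -0.0]
gripper_width: 85.2
clock 3.0833 p [ 445.3 -349.2   31.1] shift cm [-0.2   0.31  0.13]
straighten rotvec deg [0.12 0.   0.1 ] jaw heading 106.1
force [ 0.26  0.39 -0.01] torque [ 0.007 -0.069 -0.036] w 85.2 J [-0.38  0.54 -0.39  0.   -0.64 -0.91]
```

View pics/d1.png

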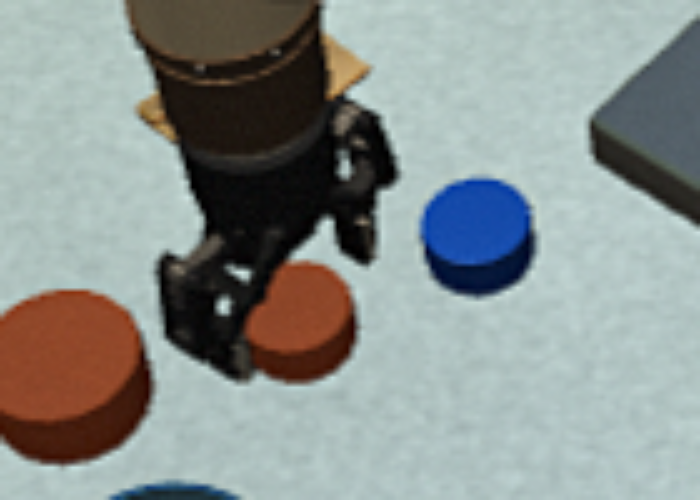

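The fingers bracket the stone, with the tips at its sides (near tip at crop (245,375)). Closing.

```bash
python3 -m inch '[[0.5,0,0.1,0,0,0,0],[0.3,0,0.1,0,0,0,0],[0.2,0,0.1,0,0,0,0],[0.2,0,0.1,0,0,0,0],[0.2,0,0.1,0,0,0,0],[0.2,0,0.1,0,0,0,0],[0.2,0,0.1,0,0,0,0],[0.2,0,0.1,0,0,0,0]]'; python3 go.py 443 -348.5 28;  python3 - <<'E'
from h import *
sc=arm.get_image('scene')
cv2.imwrite('pics/d2.png',cv2.resize(sc[230:330,170:310],None,fx=5,fy=5)[:,:,::-1])
E
```

```text
clock: 3.8
position: [445.2, -348.7, 31.2]
ee_rot: [0.701, 0.1, -0.098, -0.699]
contact_force: [-1.5, 2.5, 7.8]
gripper_width: 57.4
clock 3.8 p [ 445.2 -348.7   31.2] shift cm [-0.21  0.32  0.09]
straighten rotvec deg [0.16 0.   0.16] jaw heading 106.1
force [-1.49  2.54  7.8 ] torque [ 0.595  0.384 -0.001] w 57.4 J [-0.38  0.53 -0.39  0.   -0.64 -0.91]
```

View pics/d2.png

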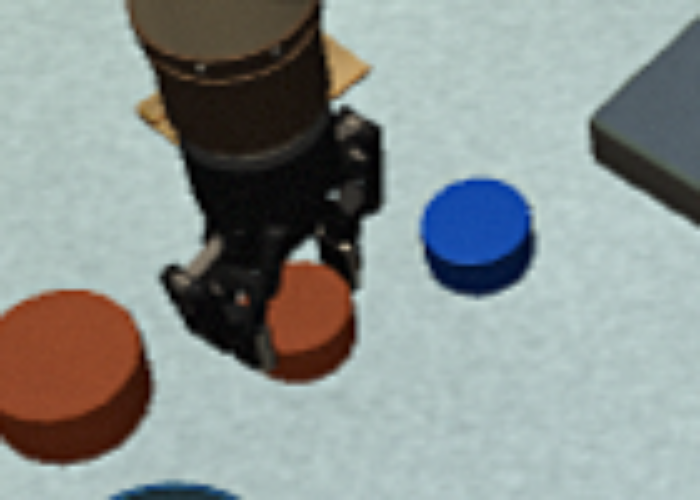

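```bash
python3 -m inch '[[0.2,0,-4,0,0,0,0],[0.2,0,-8,0,0,0,0],[0.2,0,-12,0,0,0,0],[0.2,0,-16,0,0,0,0],[0.2,0,-16,0,0,0,0],[0.2,0,-16,0,0,0,0]]'; python3 go.py 469.8 91 200;  python3 - <<'E'
from h import *
sc=arm.get_image('scene')
p=arm.read_state()['position']; print(proj('scene',p))
cv2.imwrite('pics/d3.png',cv2.resize(sc[150:300,150:310],None,fx=4,fy=4)[:,:,::-1])
E
```

```text
clock: 4.35
position: [445.1, -348.6, 191.9]
ee_rot: [0.701, 0.101, -0.096, -0.699]
contact_force: [-0.4, -0.1, -3.5]
gripper_width: 56.8
clock 4.35 p [ 445.1 -348.6  191.9] shift cm [14.51 -0.91 41.56]
straighten rotvec deg [0.25 0.   0.36] jaw heading 106.0
force [-0.39 -0.1  -3.52] torque [-0.001 -0.002  0.028] w 56.8 J [-0.38  0.33 -0.23 -0.   -1.   -0.91]
[[220.02403314 250.71877287]]
```

View pics/d3.png

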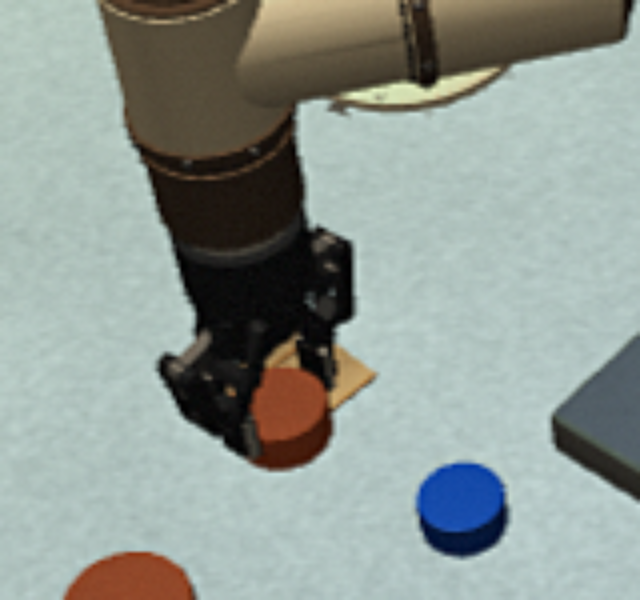

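```bash
cat > ov.py <<'E'
import sys; from h import *
p=np.array(list(map(float,sys.argv[1:4]))); z0=float(sys.argv[4]); out=sys.argv[5]
sc=arm.get_image('scene'); b=list(map(int,sys.argv[6].split(','))) ; S=6
im=cv2.resize(sc[b[1]:b[3],b[0]:b[2]],None,fx=S,fy=S,interpolation=cv2.INTER_CUBIC)[:,:,::-1].copy()
th=np.linspace(0,2*np.pi,60)
for z in (-z0,30-z0):
    P=np.c_[p[0]+30*np.cos(th),p[1]+30*np.sin(th),0*th+p[2]+z]
    q=(proj('scene',P)-[b[0],b[1]])*S+S/2-.5
    cv2.polylines(im,[np.round(q).astype(np.int32)],True,(0,255,0),1)
cv2.imwrite(out,im)
E
python3 ov.py 444 -348.5 190 28 pics/d4.png 190,230,260,280
```

```text
(no output)
```

View pics/d4.png

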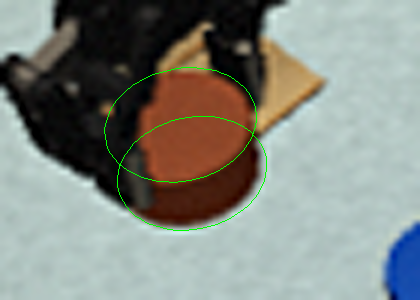

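```bash
python3 -m inch '[[0.2,14.5,0,41.5,0,0,0],[0.2,14.5,0,41.5,0,0,0],[0.2,14.5,0,41.5,0,0,0],[0.2,14.5,0,41.5,0,0,0],[0.2,14.5,0,41.5,0,0,0],[0.2,14.5,0,41.5,0,0,0],[0.2,14.5,0,41.5,0,0,0],[0.2,14.5,0,41.5,0,0,0],[0.2,14.5,0,41.5,0,0,0],[0.2,14.5,0,41.5,0,0,0],[0.2,14.5,0,41.5,0,0,0],[0.2,14.5,0,41.5,0,0,0],[0.2,14.5,0,41.5,0,0,0],[0.2,14.5,5,41.5,0,0,0],[0.2,14.5,7,41.5,0,0,0],[0.2,14.5,7,41.5,0,0,0],[0.2,14.5,7,41.5,0,0,0]]'; python3 go.py 469.8 91 100;python3 ov.py 469.8 91 120 28 pics/e1.png 320,160,420,250;python3 - <<'E'
from h import *
sc=arm.get_image('top')
cv2.imwrite('pics/e2.png',sc[:,:,::-1])
E
```

```text
clock: 5.87
position: [467.4, 89.0, 116.8]
ee_rot: [0.701, 0.096, -0.1, -0.699]
contact_force: [1.4, -0.2, -0.2]
gripper_width: 57.3
clock 5.8667 p [467.4  89.  116.8] shift cm [0.29 1.68 0.13]
straighten rotvec deg [ 0.1  -0.   -0.33] jaw heading 106.0
force [ 1.38 -0.23 -0.24] torque [ 0.031 -0.103  0.024] w 57.3 J [ 0.53  0.29 -0.53  0.   -0.76 -1.82]
```

View pics/e1.png

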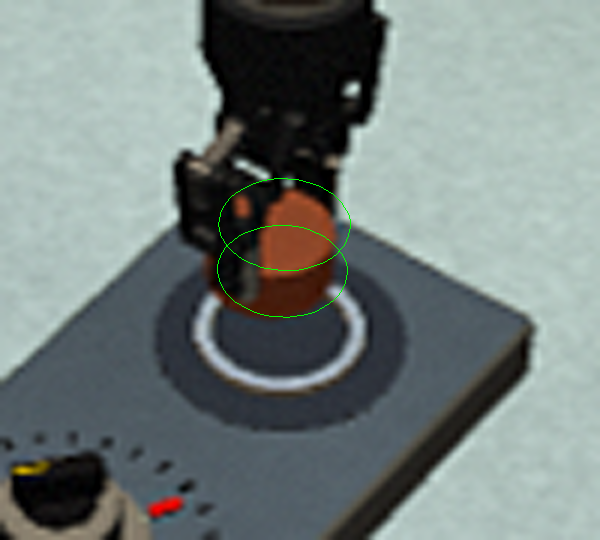

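View pics/e2.png

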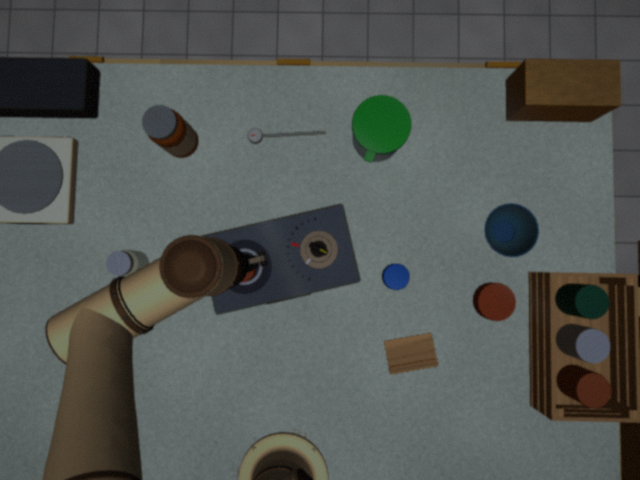

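```bash
cat > sil.py <<'E'
import sys; from h import *
from scipy.optimize import least_squares
z=float(sys.argv[1]); x0=np.array([float(sys.argv[2]),float(sys.argv[3])])  # underside z
b=list(map(int,sys.argv[4].split(',')))
sc=arm.get_image('scene').astype(int); a=sc
m=((a[...,0]>a[...,1]*1.7)&(a[...,0]>40)&(a[...,2]<70)).astype(np.uint8); k=np.zeros_like(m); k[b[1]:b[3],b[0]:b[2]]=1; m&=k
n,l,s,c=cv2.connectedComponentsWithStats(m); m=(l==1+np.argmax(s[1:,4]))
ys,xs=np.nonzero(m); print('ext',xs.min(),xs.max(),ys.min(),ys.max(),m.sum())
th=np.linspace(0,2*np.pi,180)
def ext(q,zz):
    P=np.vstack([np.c_[q[0]+30*np.cos(th),q[1]+30*np.sin(th),0*th+zz+h] for h in(0,30)]); u=proj('scene',P); return u[:,0].min(),u[:,0].max(),u[:,1].max()
obs=np.array([xs.min()-.5+.3,xs.max()+.5-.3,ys.max()+.5-.3])
for zz in (z-2,z,z+2):
    r=least_squares(lambda q:np.array(ext(q,zz))-obs,x0); print(zz,r.x.round(1),'res',r.fun.round(2))
E
python3 sil.py 90 467 90 345,180,385,220
for i in 1 2; do python3 -m inch '[[0.2,0,0,0,0,0,0]]' | grep pos; done; python3 go.py 470 91 100
```

```text
ext 356 376 191 212 246
88.0 [464.9  92.2] res [-0.82  0.81 -0.03]
90.0 [466.4  90.9] res [-0.84  0.83 -0.03]
92.0 [467.8  89.6] res [-0.86  0.85 -0.03]
position: [469.8, 90.9, 120.0]
position: [469.5, 90.9, 119.7]
clock 6.1833 p [469.5  90.9 119.7] shift cm [ 0.05  1.97 -0.  ]
straighten rotvec deg [-0.04 -0.    0.17] jaw heading 106.0
force [-0.82  0.08 -1.87] torque [-0.009  0.057 -0.009] w 57.1 J [ 0.53  0.28 -0.52  0.   -0.76 -1.82]
```

```bash
python3 sil.py 92 467 90 340,175,390,225; python3 ov.py 469.7 91 119.8 28 pics/e3.png 320,160,420,250
```

```text
ext 357 376 191 212 241
90.0 [467.2  92. ] res [-1.35  1.33 -0.05]
92.0 [468.6  90.7] res [-1.37  1.35 -0.05]
94.0 [470.1  89.4] res [-1.39  1.37 -0.05]
```

View pics/e3.png

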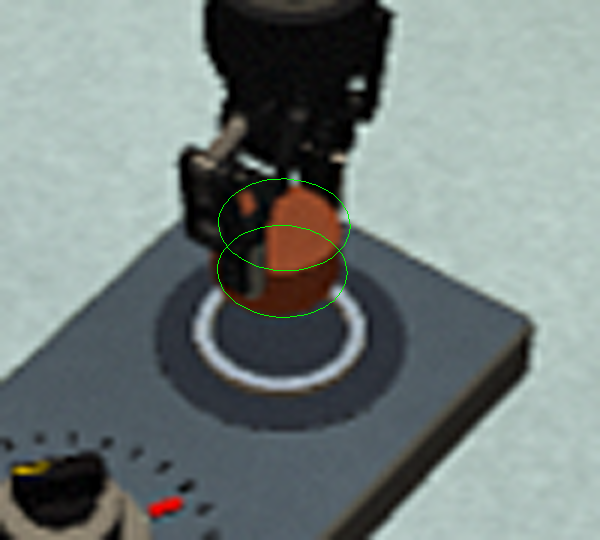

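```bash
python3 -m inch '[[0.2,0.2,1.5,0,0,0,0],[0.2,0.2,2.9,0,0,0,0],[0.2,0.2,2.9,0,0,0,0],[0.2,0.2,2.9,0,0,0,0]]'; python3 go.py 470 91 80; python3 ov.py 470 91 88 31 pics/e4.png 330,170,410,240
```

```text
clock: 6.62
position: [470.4, 91.1, 89.2]
ee_rot: [0.7, 0.098, -0.099, -0.7]
contact_force: [0.3, -0.3, -2.6]
gripper_width: 57.2
clock 6.6167 p [470.4  91.1  89.2] shift cm [-0.04  0.92  0.  ]
straighten rotvec deg [ 0.03 -0.   -0.07] jaw heading 106.0
force [ 0.33 -0.25 -2.62] torque [-0.018 -0.094  0.045] w 57.2 J [ 0.53  0.33 -0.55  0.   -0.69 -1.82]
```

View pics/e4.png

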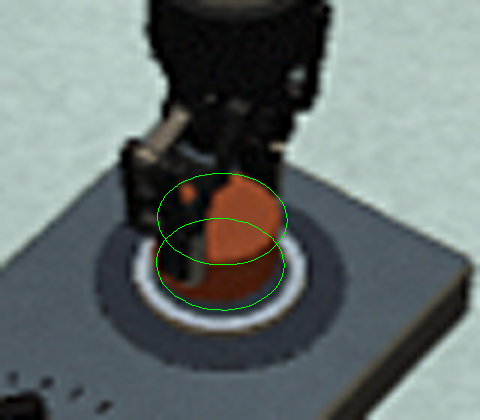

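Over the recess, the underside (crop 152–283, bottom 303) lies centred in the rim (131–307, inner bottom ~317) to within about 1–2 mm. Lowering with force checks.

```bash
python3 -m inch '[[0.2,0.05,0.5,0,0,0,0],[0.2,0.05,0.8,0,0,0,0],[0.2,0.05,0.8,0,0,0,0]]';python3 -m inch '[[0.2,0,0.2,0,0,0,0],[0.2,0,0.2,0,0,0,0]]'
```

```text
clock: 6.92
position: [470.9, 91.3, 81.1]
ee_rot: [0.7, 0.098, -0.099, -0.7]
contact_force: [0.4, -0.1, -1.7]
gripper_width: 57.1
clock: 7.08
position: [471.0, 91.3, 79.2]
ee_rot: [0.7, 0.099, -0.099, -0.7]
contact_force: [-0.1, -0.2, -2.1]
gripper_width: 56.9
```

```bash
for i in 1 2 3; do python3 -m inch '[[0.2,0,0.1,0,0,0,0],[0.2,0,0.1,0,0,0,0]]' | egrep 'pos|force'; done
```

```text
position: [471.1, 91.4, 78.3]
contact_force: [-0.8, 0.9, -1.8]
position: [471.1, 91.4, 77.2]
contact_force: [0.5, 0.9, -2.3]
position: [471.2, 91.4, 76.3]
contact_force: [-0.3, -0.2, -2.4]
```

```bash
for i in 1 2 3; do python3 -m inch '[[0.2,0,0.1,0,0,0,0],[0.2,0,0.1,0,0,0,0]]' | egrep 'pos|force'; done; python3 ov.py 470 91 76 31 pics/e5.png 330,170,410,240
```

```text
position: [471.2, 91.5, 76.2]
contact_force: [-2.9, 0.6, 4.9]
position: [471.2, 91.5, 76.1]
contact_force: [-5.5, 0.8, 12.8]
position: [471.2, 91.5, 76.1]
contact_force: [-7.5, 0.6, 19.7]
```

View pics/e5.png

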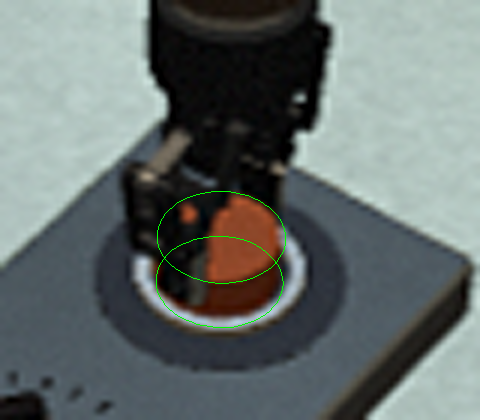

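Contact came at TCP z 76.2, exactly where the floor should be (45 + 31), and the stone is seated inside the rim. Backing off the command and opening.

```bash
python3 -m inch '[[0.2,0,-0.3,0,0,0,0],[0.75,0,-0.3,0,0,0,0],[0.85,0,-0.3,0,0,0,0],[1,0,-0.3,0,0,0,0],[1,0,-0.3,0,0,0,0],[1,0,-0.3,0,0,0,0],[1,0,-0.3,0,0,0,0]]'; python3 -m inch '[[1,0,-3,0,0,0,0],[1,0,-6,0,0,0,0],[1,0,-10,0,0,0,0],[1,0,-12,0,0,0,0],[1,0,-12,0,0,0,0],[1,0,-12,0,0,0,0]]'; python3 go.py 509.9 -72.2 190; python3 ov.py 470 91 76 31 pics/e6.png 330,170,410,240
```

```text
clock: 8.72
position: [471.1, 91.4, 76.1]
ee_rot: [0.7, 0.098, -0.099, -0.7]
contact_force: [-0.6, 0.0, -0.2]
gripper_width: 85.4
clock: 9.22
position: [471.5, 91.7, 197.4]
ee_rot: [-0.7, -0.1, 0.098, 0.701]
contact_force: [0.1, -0.4, -0.8]
gripper_width: 85.2
clock 9.2167 p [471.5  91.7 197.4] shift cm [ -0.83   0.72 -16.81]
straighten rotvec deg [-0.06 -0.    0.17] jaw heading 106.0
force [ 0.07 -0.41 -0.8 ] torque [0.028 0.068 0.022] w 85.2 J [ 0.53  0.19 -0.42 -0.   -0.96 -1.82]
```

View pics/e6.png

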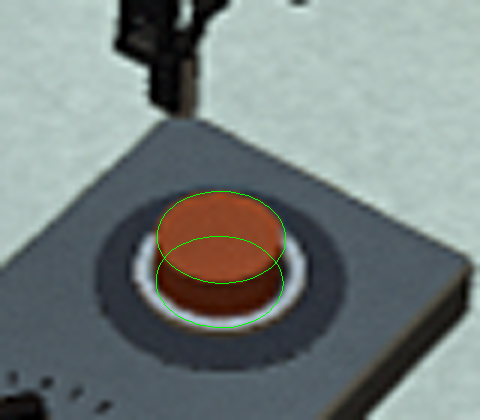

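The stone sits flat inside the rim (crop 155–285), matching the modelled pose, and is released. Now over to the knob, turning the jaws 60° counter-clockwise on the way to leave joint 6 room.

```bash
python3 -m inch '[[1,-0.8,0.5,-16.8,0,-60,0],[1,-0.8,0.5,-16.8,0,-60,0],[1,-0.8,0.5,-16.8,0,-60,0],[1,-0.8,0.5,-16.8,0,-60,0],[1,-0.8,0.5,-16.8,0,-60,0],[1,-0.8,0.5,-16.8,0,-60,0],[1,-0.8,0.5,-16.8,0,-60,0],[1,-0.8,0.5,-16.8,0,-60,0],[1,-0.8,0.5,-16.8,0,-60,0],[1,-0.8,0.5,-16.8,0,-60,0],[1,-0.8,0.5,-16.8,0,-60,0],[1,-0.8,0.5,-16.8,0,-60,0]]'; python3 go.py 509.9 -72.2 130
python3 - <<'E'
from h import *
for n,b in (('top',(190,195,370,325)),('scene',(280,150,420,300))):
    a=arm.get_image(n)[b[1]:b[3],b[0]:b[2]]
    cv2.imwrite(f'pics/k_{n}.png',cv2.resize(a,None,fx=4,fy=4,interpolation=cv2.INTER_CUBIC)[:,:,::-1])
E
```

```text
clock: 10.27
position: [509.3, -72.3, 190.3]
ee_rot: [-0.557, -0.434, 0.435, 0.558]
contact_force: [0.1, -0.2, -0.5]
gripper_width: 85.3
clock 10.2667 p [509.3 -72.3 190.3] shift cm [ 0.03  6.03 -0.07]
straighten rotvec deg [-0.12  0.   -0.04] jaw heading 165.9
force [ 0.08 -0.15 -0.46] torque [-0.033 -0.016  0.029] w 85.3 J [ 0.17  0.25 -0.35 -0.   -0.97 -0.42]
```

View pics/k_top.png

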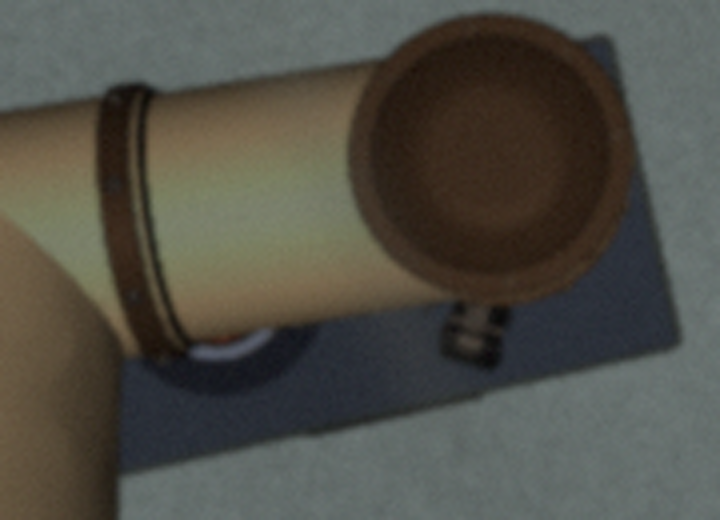

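View pics/k_scene.png

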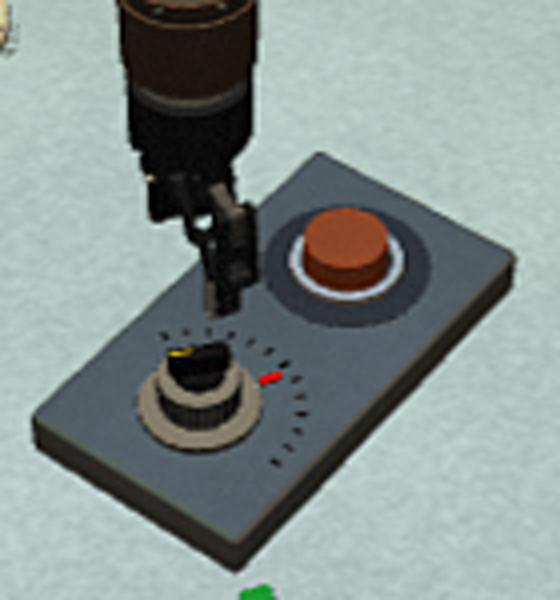

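```bash
python3 -m inch '[[1,0.03,4,-0.05,0,0,0],[1,0.03,7,-0.05,0,0,0],[1,0.03,8.5,-0.05,0,0,0],[1,0.03,9.5,-0.05,0,0,0],[1,0.03,9.5,-0.05,0,0,0]]'; python3 -m inch '[[1,0,1,0,0,0,0],[1,0,2,0,0,0,0],[1,0,2.2,0,0,0,0],[1,0,2.2,0,0,0,0],[1,0,2.2,0,0,0,0]]'; python3 go.py 509.9 -72.2 73
python3 - <<'E'
from h import *
for n,b in (('scene',(280,180,420,300)),):
    a=arm.get_image(n)[b[1]:b[3],b[0]:b[2]]
    cv2.imwrite(f'pics/k2_{n}.png',cv2.resize(a,None,fx=5,fy=5,interpolation=cv2.INTER_CUBIC)[:,:,::-1])
E
```

```text
clock: 10.78
position: [509.2, -72.2, 94.3]
ee_rot: [-0.556, -0.434, 0.437, 0.558]
contact_force: [0.2, 0.1, 0.1]
gripper_width: 85.6
clock: 11.2
position: [510.7, -72.1, 74.6]
ee_rot: [0.557, 0.436, -0.435, -0.557]
contact_force: [-1.0, -0.1, 1.4]
gripper_width: 85.5
clock 11.2 p [510.7 -72.1  74.6] shift cm [-0.03  0.16  0.08]
straighten rotvec deg [0.04 0.   0.01] jaw heading 166.0
force [-1.02 -0.14  1.38] torque [ 0.008 -0.016  0.017] w 85.5 J [ 0.17  0.41 -0.48  0.   -0.69 -0.42]
```

View pics/k2_scene.png

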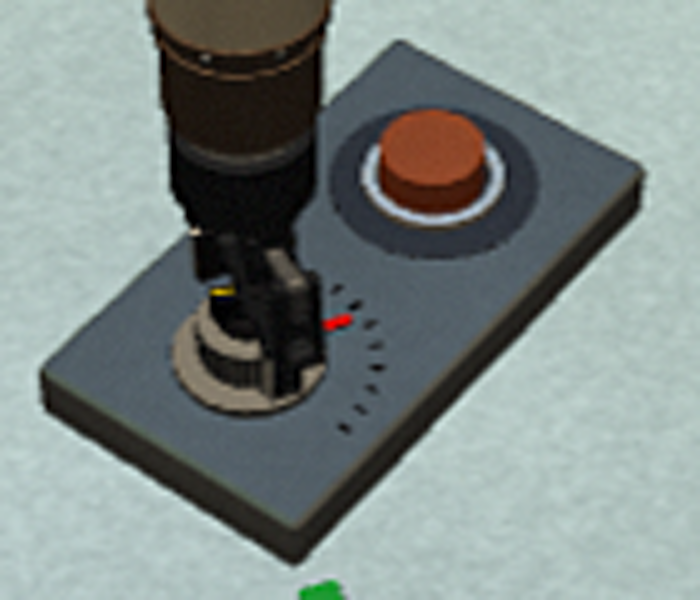

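Near fingertip at crop (285,393) is just above the skirt, and the timer bar (yellow end (222,292)) is untouched. Closing on the ring.

```bash
python3 -m inch '[[0.6,0,0,0,0,0,0],[0.5,0,0,0,0,0,0],[0.4,0,0,0,0,0,0],[0.4,0,0,0,0,0,0],[0.4,0,0,0,0,0,0],[0.4,0,0,0,0,0,0],[0.4,0,0,0,0,0,0]]'; python3 go.py 509.9 -72.2 73
python3 - <<'E'
from h import *
for n,b in (('scene',(280,180,420,300)),):
    a=arm.get_image(n)[b[1]:b[3],b[0]:b[2]]
    cv2.imwrite(f'pics/k3_{n}.png',cv2.resize(a,None,fx=5,fy=5,interpolation=cv2.INTER_CUBIC)[:,:,::-1])
E
```

```text
clock: 11.83
position: [510.0, -72.1, 75.2]
ee_rot: [-0.557, -0.435, 0.436, 0.557]
contact_force: [-2.8, 1.6, 6.2]
gripper_width: 54.1
clock 11.8333 p [510.  -72.1  75.2] shift cm [-0.02  0.22  0.01]
straighten rotvec deg [-0.02  0.   -0.01] jaw heading 166.0
force [-2.8   1.62  6.19] torque [0.382 0.8   0.049] w 54.1 J [ 0.18  0.4  -0.48 -0.   -0.69 -0.42]
```

View pics/k3_scene.png

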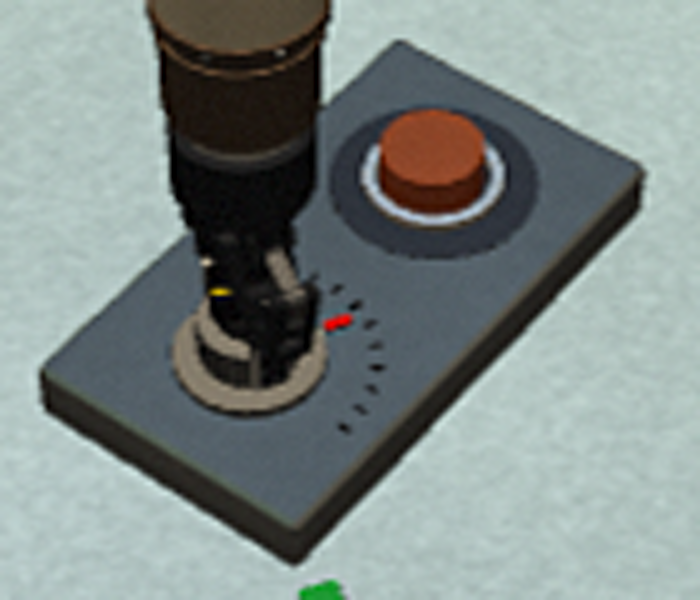

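The ring is gripped (54.1 mm) and the yellow end is unmoved at (222,292). Turning clockwise 20° first, moderately.

```bash
python3 -m inch '[[0.4,0,0,0,0,2,0],[0.4,0,0,0,0,4,0],[0.4,0,0,0,0,6,0],[0.4,0,0,0,0,8,0],[0.4,0,0,0,0,10,0],[0.4,0,0,0,0,10,0]]'; python3 go.py 509.9 -72.2 73|tail -2;  python3 -m inch '[[0.4,0,0,0,0,2,0],[0.4,0,0,0,0,4,0],[0.4,0,0,0,0,6,0],[0.4,0,0,0,0,8,0],[0.4,0,0,0,0,10,0],[0.4,0,0,0,0,10,0]]'; python3 go.py 509.9 -72.2 73|tail -2
python3 - <<'E'
from h import *
for n,b in (('scene',(280,180,420,300)),):
    a=arm.get_image(n)[b[1]:b[3],b[0]:b[2]]
    cv2.imwrite(f'pics/k4_{n}.png',cv2.resize(a,None,fx=5,fy=5,interpolation=cv2.INTER_CUBIC)[:,:,::-1])
E
```

```text
clock: 12.38
position: [509.7, -72.0, 75.2]
ee_rot: [-0.593, -0.385, 0.385, 0.593]
contact_force: [-3.7, 2.0, 6.6]
gripper_width: 54.4
straighten rotvec deg [-0.05  0.   -0.02] jaw heading 156.0
force [-3.75  2.04  6.62] torque [ 0.558  0.95  -0.134] w 54.4 J [ 0.18  0.4  -0.48 -0.   -0.69 -0.59]
clock: 12.88
position: [509.5, -71.9, 75.2]
ee_rot: [-0.624, -0.331, 0.332, 0.625]
contact_force: [-4.1, 2.8, 7.0]
gripper_width: 54.4
straighten rotvec deg [-0.07  0.   -0.04] jaw heading 146.0
force [-4.12  2.83  7.  ] torque [ 0.746  1.095 -0.125] w 54.4 J [ 0.18  0.4  -0.48 -0.   -0.69 -0.77]
```

View pics/k4_scene.png

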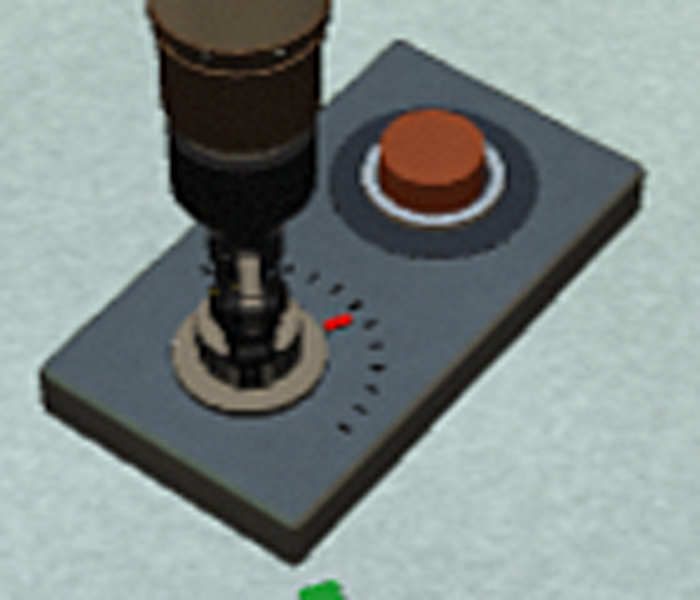

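```bash
python3 -m inch '[[0.4,0,0,0,0,2,0],[0.4,0,0,0,0,4,0],[0.4,0,0,0,0,6,0],[0.4,0,0,0,0,8,0],[0.4,0,0,0,0,10,0],[0.4,0,0,0,0,10,0]]'>/dev/null; python3 go.py 509.9 -72.2 73|tail -2;  python3 -m inch '[[0.4,0,0,0,0,1,0],[0.4,0,0,0,0,2,0],[0.4,0,0,0,0,3,0],[0.4,0,0,0,0,4,0],[0.4,0,0,0,0,5,0],[0.4,0,0,0,0,5,0]]'>/dev/null; python3 go.py 509.9 -72.2 73|tail -2
python3 - <<'E'
from h import *
k=np.array([509.9,-72.2])
for a in (138,103,78,65): print(a,(proj('scene',[k[0]+40*np.cos(np.radians(a)),k[1]+40*np.sin(np.radians(a)),53])-[280,180])*5+2)
for n,b in (('scene',(280,180,420,300)),):
    a=arm.get_image(n)[b[1]:b[3],b[0]:b[2]]
    cv2.imwrite(f'pics/k5_{n}.png',cv2.resize(a,None,fx=5,fy=5,interpolation=cv2.INTER_CUBIC)[:,:,::-1])
E
```

```text
straighten rotvec deg [-0.09  0.   -0.06] jaw heading 136.0
force [-4.5   3.51  8.54] torque [ 0.985  1.29  -0.175] w 54.1 J [ 0.18  0.4  -0.48 -0.   -0.69 -0.94]
straighten rotvec deg [-0.09  0.   -0.07] jaw heading 131.0
force [-5.21  4.94  7.05] torque [ 1.219  1.326 -0.099] w 53.6 J [ 0.18  0.4  -0.48 -0.   -0.69 -1.03]
138 [[253.1873087  296.59461292]]
103 [[294.27803854 308.44737865]]
78 [[314.33552153 327.09247776]]
65 [[320.09304371 338.98712348]]
```

View pics/k5_scene.png

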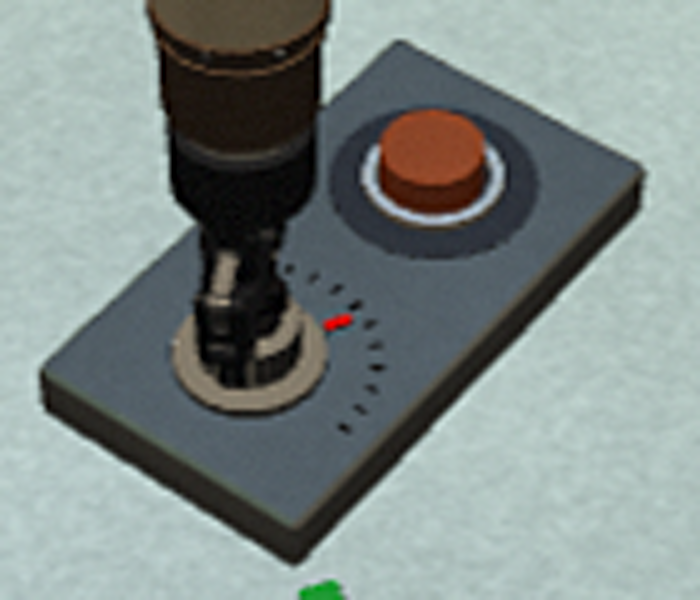

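```bash
cat > tq.py <<'E'
from h import *
s=arm.read_state(); print(round(s['clock'],2),'F',s['contact_force'].round(1),'T',s['wrist_torque'].round(3),'p',s['position'].round(1),'w',round(s['gripper_width'],1),'J6 %.4f eff %.3f'%(s['joints'][5],s['joint_efforts'][5]))
E
python3 -m inch '[[0.4,0,0,0.05,0,1,0],[0.4,0,0,0.05,0,2,0],[0.4,0,0,0.05,0,2,0]]'>/dev/null; python3 tq.py
python3 -m inch '[[0.4,0,0,0,0,1,0],[0.4,0,0,0,0,2,0],[0.4,0,0,0,0,2,0]]'>/dev/null; python3 tq.py
```

```text
14.23 F [-3.5  1.8  7.1] T [ 0.647  1.104 -0.111] p [509.2 -71.6  75.2] w 54.3 J6 -1.0658 eff 0.032
14.48 F [-3.6  2.6  7.8] T [ 0.698  1.15  -0.087] p [509.2 -71.5  75.2] w 54.2 J6 -1.1008 eff 0.044
```

Run:
```python
from h import *
ims=np.mean([arm.get_image('scene').astype(float) for _ in range(3)],0)
a=np.clip(ims[225:268,310:355]*1.2,0,255).astype(np.uint8)
cv2.imwrite('pics/k6.png',cv2.resize(a,None,fx=13,fy=13,interpolation=cv2.INTER_CUBIC)[:,:,::-1])
k=np.array([509.9,-72.2])
for a in (138,118,108,99,90,78,65): print(a,(proj('scene',[k[0]+40*np.cos(np.radians(a)),k[1]+40*np.sin(np.radians(a)),53])-[310,225])*13+6)
```

```text
138 [[269.08700263 186.94599359]]
118 [[333.31807564 198.52685561]]
108 [[362.47244392 210.41821232]]
99 [[386.04928726 224.26576559]]
90 [[406.50851732 240.76897173]]
78 [[428.07235598 266.24044216]]
65 [[443.04191364 297.16652105]]
```

View pics/k6.png

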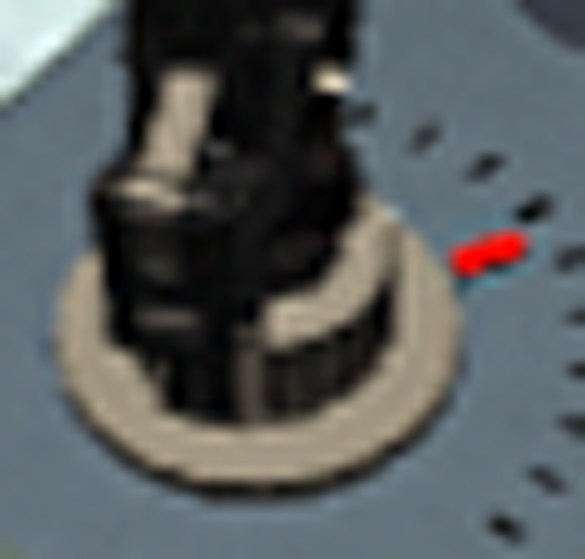

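```bash
for i in 1 2 3 4 5 6; do python3 -m inch '[[0.4,0,0,0,0,0.5,0],[0.4,0,0,0,0,1,0],[0.4,0,0,0,0,1,0]]'>/dev/null; python3 tq.py; done
python3 - <<'E'
from h import *
a=arm.get_image('scene')[225:268,310:355]
cv2.imwrite('pics/k7.png',cv2.resize(a,None,fx=13,fy=13,interpolation=cv2.INTER_CUBIC)[:,:,::-1])
E
```

```text
14.88 F [-3.4  2.9  6.5] T [ 0.801  1.117 -0.048] p [509.2 -71.5  75.2] w 54.2 J6 -1.1177 eff -0.017
15.13 F [-4.   1.8  7.4] T [ 7.980e-01  1.162e+00 -1.000e-03] p [509.1 -71.5  75.2] w 54.1 J6 -1.1352 eff -0.020
15.38 F [-4.1  3.4  6.6] T [ 0.819  1.232 -0.044] p [509.1 -71.5  75.2] w 54.2 J6 -1.1526 eff -0.021
15.63 F [-4.3  3.2  7.6] T [0.866 1.132 0.002] p [509.1 -71.4  75.2] w 54.2 J6 -1.1701 eff -0.022
15.88 F [-3.3  2.3  7.3] T [ 0.912  1.189 -0.013] p [509.1 -71.4  75.2] w 54.3 J6 -1.1875 eff -0.022
16.13 F [-3.7  3.8  6.4] T [ 9.080e-01  1.207e+00 -1.000e-03] p [509.1 -71.4  75.2] w 54.0 J6 -1.2050 eff -0.022
```

View pics/k7.png

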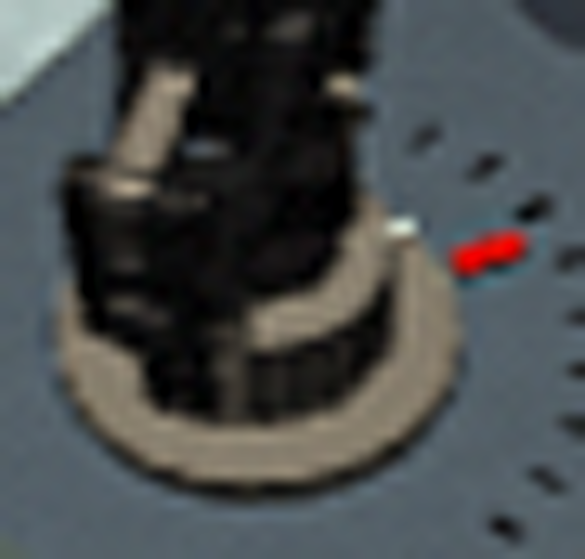

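The white pointer is now visible at (403,227), about 93°, so the ring turns with the gripper. Continuing in 1° steps, watching torque.

```bash
for i in 1 2 ; do python3 -m inch '[[0.4,0,0,0,0,0.5,0],[0.4,0,0,0,0,1,0],[0.4,0,0,0,0,1,0]]'>/dev/null; python3 tq.py; done
```

```text
16.43 F [-4.   3.3  7.1] T [ 0.946  1.225 -0.014] p [509.1 -71.4  75.2] w 54.2 J6 -1.2224 eff -0.022
16.68 F [-4.6  4.   7.5] T [0.981 1.229 0.008] p [509.1 -71.4  75.2] w 54.1 J6 -1.2399 eff -0.023
```

```bash
for i in 1 2 ; do python3 -m inch '[[0.4,0,0,0,0,0.5,0],[0.4,0,0,0,0,1,0],[0.4,0,0,0,0,1,0]]'>/dev/null; python3 tq.py; done
```

```text
16.93 F [-4.3  3.2  7.5] T [ 1.018  1.263 -0.01 ] p [509.1 -71.4  75.2] w 54.4 J6 -1.2573 eff -0.023
17.18 F [-4.8  3.5  7.3] T [ 1.065  1.224 -0.042] p [509.  -71.3  75.2] w 54.1 J6 -1.2748 eff -0.023
```

```bash
for i in 1 2 ; do python3 -m inch '[[0.4,0,0,0,0,0.5,0],[0.4,0,0,0,0,1,0],[0.4,0,0,0,0,1,0]]'>/dev/null; python3 tq.py; done
```

```text
17.43 F [-4.7  4.4  8.1] T [ 1.053  1.264 -0.007] p [509.  -71.3  75.2] w 54.6 J6 -1.2923 eff -0.023
17.68 F [-4.5  5.2  7.6] T [1.148 1.383 0.023] p [509.  -71.3  75.2] w 54.0 J6 -1.3097 eff -0.023
```

```bash
for i in 1 2 ; do python3 -m inch '[[0.4,0,0,0,0,0.5,0],[0.4,0,0,0,0,1,0]]'>/dev/null; python3 tq.py; done
```

```text
17.85 F [-4.9  3.2  7.7] T [1.171 1.333 0.158] p [509.  -71.3  75.2] w 53.9 J6 -1.3270 eff -0.090
18.02 F [-4.6  3.7  7.7] T [1.268 1.346 0.174] p [509.  -71.2  75.2] w 54.1 J6 -1.3444 eff -0.093
```

```bash
for i in 1 2 ; do python3 -m inch '[[0.4,0,0,0,0,0.5,0],[0.4,0,0,0,0,1,0]]'>/dev/null; python3 tq.py; done
```

```text
18.18 F [-5.   5.3  8.5] T [1.27  1.384 0.149] p [509.  -71.2  75.2] w 53.6 J6 -1.3618 eff -0.093
18.35 F [-4.   4.9  7.1] T [1.279 1.306 0.175] p [509.  -71.2  75.2] w 54.1 J6 -1.3793 eff -0.093
```

Run:
```python
from h import *
a=arm.get_image('scene')[225:268,310:355]
cv2.imwrite('pics/k8.png',cv2.resize(a,None,fx=13,fy=13,interpolation=cv2.INTER_CUBIC)[:,:,::-1])
```

```text
(no output)
```

View pics/k8.png

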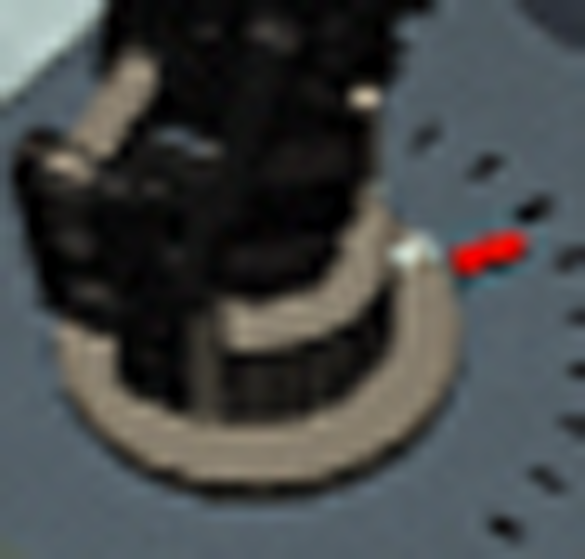

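In motion the torque reads +0.16 N m, matching the stated friction, which gives a clean baseline. The pointer, at (420,250), is about 4° short of the marker.

```bash
python3 -m inch '[[0.4,0,0,0,0,0.5,0],[0.4,0,0,0,0,1,0]]'>/dev/null; python3 tq.py
```

```text
18.57 F [-5.   4.2  7.4] T [1.357 1.38  0.135] p [509.  -71.2  75.2] w 54.0 J6 -1.3968 eff -0.090
```

```bash
python3 -m inch '[[0.4,0,0,0,0,0.5,0],[0.4,0,0,0,0,1,0]]'>/dev/null; python3 tq.py
```

```text
18.73 F [-5.1  4.3  7.1] T [1.365 1.411 0.149] p [509.  -71.2  75.2] w 54.2 J6 -1.4142 eff -0.093
```

```bash
python3 -m inch '[[0.4,0,0,0,0,0.5,0],[0.4,0,0,0,0,1,0]]'>/dev/null; python3 tq.py
```

```text
18.9 F [-5.4  5.3  7.9] T [1.441 1.41  0.189] p [509.  -71.2  75.2] w 54.1 J6 -1.4316 eff -0.141
```

Joint-6 effort has risen from -0.093 to -0.141, so this may be the first touch. Halving the step.

```bash
python3 -m inch '[[0.4,0,0,0,0,0.25,0],[0.4,0,0,0,0,0.5,0]]'>/dev/null; python3 tq.py
```

```text
19.07 F [-4.3  5.7  8.4] T [1.406 1.394 0.244] p [508.9 -71.1  75.2] w 54.5 J6 -1.4400 eff -0.208
```

The effort rises 0.067 per 0.5°, which matches the buffer stiffness (0.061), so this is the stop at about 3–4 N. One more small step, then hold.

```bash
python3 -m inch '[[0.4,0,0,0,0,0.25,0],[0.4,0,0,0,0,0.5,0]]'>/dev/null; python3 tq.py; python3 -m inch '[[0.4,0,0,0,0,0,0],[0.4,0,0,0,0,0,0],[0.4,0,0,0,0,0,0]]'>/dev/null; python3 tq.py;  python3 - <<'E'
from h import *
a=arm.get_image('scene')[225:268,310:355]
cv2.imwrite('pics/k9.png',cv2.resize(a,None,fx=13,fy=13,interpolation=cv2.INTER_CUBIC)[:,:,::-1])
E
```

```text
19.23 F [-4.2  5.1  7.9] T [1.512 1.42  0.269] p [509.  -71.1  75.2] w 54.3 J6 -1.4486 eff -0.240
19.48 F [-4.6  5.2  8.8] T [1.442 1.358 0.161] p [508.9 -71.1  75.2] w 54.3 J6 -1.4486 eff -0.192
```

View pics/k9.png

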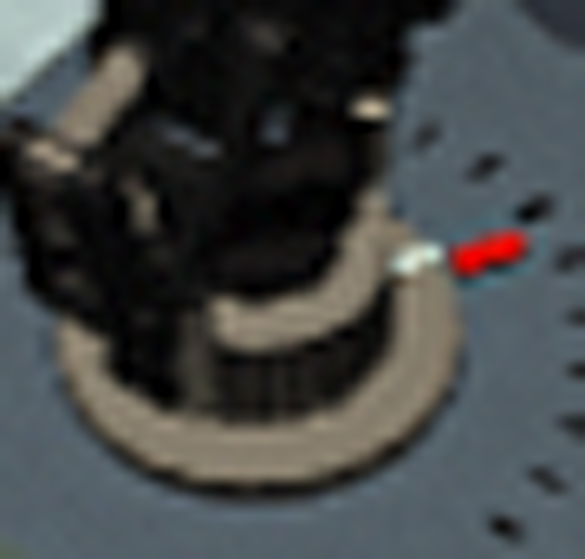

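Held torque is 0.16 against about 0 before, so the ring is pressed on the stop at about 4 N, with the pointer (418,258) next to the marker. Releasing and rising straight up.

```bash
python3 -m inch '[[0.7,0,0,0,0,0,0],[0.9,0,0,0,0,0,0],[1,0,0,0,0,0,0],[1,0,0,0,0,0,0],[1,0,0,0,0,0,0],[1,0,0,0,0,0,0],[1,0,0,0,0,0,0]]'; python3 -m inch '[[1,0,-2,0,0,0,0],[1,0,-5,0,0,0,0],[1,0,-9,0,0,0,0],[1,0,-13,0,0,0,0],[1,0,-17,0,0,0,0],[1,0,-17,0,0,0,0]]'; python3 go.py 350 -350 250
```

```text
clock: 20.12
position: [510.1, -71.8, 74.3]
ee_rot: [0.699, 0.105, -0.105, -0.699]
contact_force: [0.1, -0.1, -0.8]
gripper_width: 85.7
clock: 20.62
position: [514.4, -72.0, 253.4]
ee_rot: [0.7, 0.111, -0.099, -0.698]
contact_force: [1.5, 0.4, 0.0]
gripper_width: 85.4
clock 20.6167 p [514.4 -72.  253.4] shift cm [-23.9    0.06 -21.72]
straighten rotvec deg [0.32 0.   0.96] jaw heading 107.1
force [1.54 0.35 0.  ] torque [-0.015 -0.111  0.032] w 85.4 J [ 0.18  0.19 -0.26  0.   -1.1  -1.45]
```

```bash
python3 -m inch '[[1,-23.9,0,-21.7,0,0,0],[1,-23.9,0,-21.7,0,0,0],[1,-23.9,0,-21.7,0,0,0],[1,-23.9,0,-21.7,0,0,0],[1,-23.9,0,-21.7,0,0,0],[1,-23.9,0,-21.7,0,0,0],[1,-23.9,0,-21.7,0,0,0],[1,-23.9,0,-21.7,0,0,0],[1,-23.9,0,-21.7,0,0,0],[1,-23.9,0,-21.7,0,0,0]]'
python3 - <<'E'
from h import *
t=arm.get_image('top'); cv2.imwrite('pics/ftop.png',t[:,:,::-1])
cv2.imwrite('pics/ft.png',cv2.resize(t[195:325,190:370],None,fx=4.4,fy=4.4,interpolation=cv2.INTER_CUBIC)[:,:,::-1])
s=arm.get_image('scene'); cv2.imwrite('pics/fs.png',s[:,:,::-1]); cv2.imwrite('pics/fsc.png',cv2.resize(s[180:300,280:420],None,fx=5,fy=5,interpolation=cv2.INTER_CUBIC)[:,:,::-1])
E
```

```text
clock: 21.45
position: [343.9, -350.4, 243.8]
ee_rot: [-0.699, -0.103, 0.104, 0.7]
contact_force: [-0.1, 0.8, -0.0]
gripper_width: 85.5
```

View pics/ft.png

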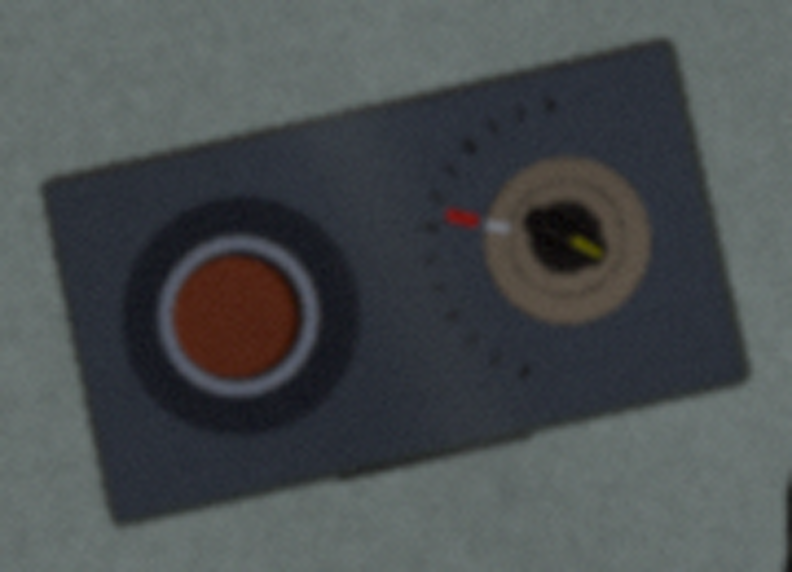

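View pics/fsc.png

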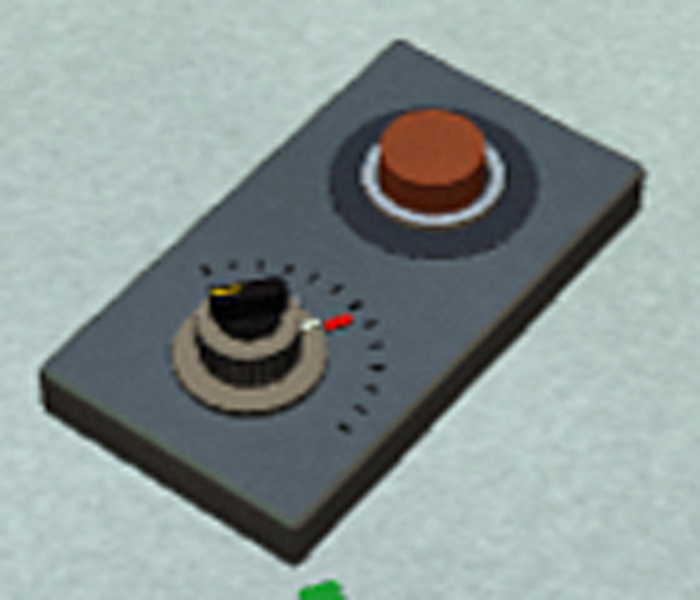

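View pics/ftop.png

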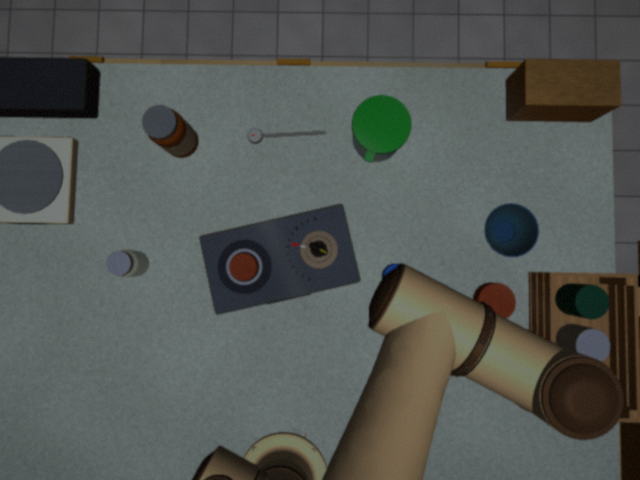

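The stone lies inside the rim (top crop (236,315)). The pointer (498,227) is next to the red marker. The yellow timer line (587,247) is where it was at the start, and the bystanders are in their places.

```bash
python3 -m inch '[[1,0,0,0,0,0,0],[1,0,0,0,0,0,0],[1,0,0,0,0,0,0]]' && python3 -c "
from bench import arm
print(arm.job_done())"
```

```text
clock: 21.8
position: [345.7, -348.5, 244.4]
ee_rot: [0.699, 0.105, -0.105, -0.699]
contact_force: [0.1, 0.9, 0.1]
gripper_width: 85.2
the job is handed in; nothing more can be done
None
```

I set the small terracotta stone into the recess, let go of it, and turned the heat ring clockwise about 59° until it met its stop. The job was handed in at 21.8 s, and no verdict was reported.

- **Stone:** it touched down at the expected floor height, and both cameras then show it flat inside the rim.
- **Ring:** turning took a steady 0.16 N m, then torque climbed about as fast as the stop's rubber buffer should. I stopped at roughly 3–4 N on the stop. The two readings disagree slightly: 3.4 N from the wrist torque, 4.3 N from joint 6. After release the pointer stands next to the red marker.
- **Timer and other things:** the last pictures show the timer knob, marker, jars, dough box, thermometer and bowl where they started. The arm hid the scraper in the last top view; it was in place in the picture taken before the stone was set down, and the arm came near it only at about 250 mm height after that.
- **Not measured:** I couldn't measure the ring's distance from its stop after release. That it stayed there rests on the picture and the ring's own friction.

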